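Seat the weighing platter on the sandwich scale

TASK

Lift the steel weighing platter off the green board by its blue bar and set it on the bench scale, bar pointing to the scale's console, so that its grooves sit fully down on all three steel balls under both spring rollers, level and flat, then let go. The load cell is delicate: lower it gently, feel for the seat and never lean on the scale with more than about 3 kg of force. Leave everything else where it stands.

Things in the scene. Friction and masses are not known exactly. Their poses are not given: they have to be found in the camera images.
- platter: Loose steel weighing platter, 0.41 to 0.69 kg: flat slab 190 (x) x 190 (y) x 14.5 mm with a blue bar above its middle. Origin: centre of its underside; z up, x along the bar. It seats only with its x and y axes along the scale's x and y (not half a turn about): the yellow dots on its +y edge and on the housing's +y side then face each other.
- bar (a point): Centre of the platter's blue bar, 50 mm above the underside. The bar is 110 mm long (platter x), 16 mm thick (platter y), 20 mm tall, on two posts 45 mm either side of its middle, 25 mm free below it. Grip it from above across its thickness.
- groove (a point): Mouth of the platter's first groove, in the underside, 55 mm from the centre towards +y. Three radial vee grooves: towards +y and 120 degrees either side of it, from 28 to 84 mm out, mouth 11 mm wide, 8 mm deep, flanks 35 degrees from vertical, flat land 26 mm wide on both sides of each.
- bead (a point): Middle of the point of the +y edge bead of the platter, 102 mm from the centre, 7 mm above the underside. Both the +y and -y edges carry such a bead, 100 mm long in x, of pointed (<) section with 45 degree slopes above and below.
- scale: Fixed bench scale, white housing 255 x 270 mm, top 53 mm above the table; grey console strip 55 mm wide on its -x side. Origin on the table below the mean place of the ball carrier; x points away from the console, y to the +y ball, z up. On it: a blue three-armed ball carrier and two orange spring catches.
- ball_mean (a point): Mean place of the centre of the +y ball, 55 mm from the carrier's centre. Three slick steel balls, 12 mm diameter, centres 75 mm above the table, towards scale +y and 120 degrees either side. NOT in this reading: the whole carrier (balls, catches) is stuck anywhere within 12 mm along scale x and 3 mm along scale y of its mean place; it is not turned and stays put.
- roller_mean (a point): Mean place of the free +y spring roller's axis (on the carrier), 102 mm from its centre, 87 mm above the table; one like it at -y, each on an orange catch 94 mm tall. Steel roller 8 mm diameter, 16 mm long in x; it gives straight outward by up to 14 mm against a spring: 3 N at first, then 0.3 N per mm. 
- seat_mean (a point): Where the seated platter's origin would be with the carrier at its mean place: 77.6 mm above the table. Coming down, the beads wedge the rollers outward (about 12 N upward at most), easing by 82 mm. Off the grooves the underside stops on the ball tops at 81 mm; with balls within about 4 mm of the grooves it drops in and the rollers pull it down and centre it.
- board: Fixed green plastic board 250 (x) x 300 (y) x 18 mm on which the platter starts. Origin: centre of its underside.
- weight: Loose brass check weight, 30 mm diameter, 40 mm tall, standing on the scale's console; leave it. Origin: centre of its underside.
- timer: Loose red kitchen timer, 40 mm diameter, 29 mm tall, standing on the board; leave it. Origin: centre of its underside.
- jar: Loose jar with red cap, 84 mm diameter, 125 mm tall; leave it. Origin: centre of its underside.
- can: Loose can with yellow label, 74 mm diameter, 110 mm tall; leave it. Origin: centre of its underside.
- bowl: Loose white bowl, 130 mm diameter, 60 mm tall; leave it. Origin: centre of its underside.
- spreader: Loose spreading spatula, 180 mm long along its x, lying on the table; leave it. Origin: under its middle.

How it is judged:
By the outcome, as a careful person would: the job done as asked, in the order asked, and still so for the second after the job is handed in, with the robot touching nothing.
It also fails if it takes over 72 s, if anything falls off the work surface, if the arm or the gripper's body presses on something with over 40 N, if the wrist force passes 120 N, or if a joint passes its speed limit or range.

ROBOT

A 6-joint arm with a two-finger parallel gripper is mounted at the origin on the work surface. World frame = base frame: x ahead of the robot, y to its left, z up, the work surface at z = 0. Lengths are in m, angles in rad, forces in N, time in s.
With the tool pointing down it reaches from about 0.25 to 0.775 m from the base axis. Payload 4 kg.
Tool frame: the origin (TCP) lies at the very end of the fingers, on their centre line; the grasp point (between the pads) lies grip_depth behind it (grip_depth is the distance from the TCP to the grasp point, in m); z points along the fingers, y is the line along which they close (so a half turn about z gives the same grasp; the last joint's range is limited). The gripper opens to 85 mm and grips with 20 to 120 N. Pads are 22 mm wide; open, the fingers measure 114 mm over their backs; the gripper's body (76 mm by 85 mm) begins 54 mm behind the grasp point. The pads swing forward as they close: fully open they stand 13 mm farther back than shut.
Start: joints at [-1.233, 0.087, 1.371, -0, 1.684, -0.103], TCP at [0.235, -0.497, 0.231] pointing down, gripper open.
Joint ranges: [-3.1, 3.1], [-0.76, 2.03], [0.27, 2.55], [-1.08, 4.22], [0.17, 2.65], [-2.57, 2.57]. Speed limits (rad/s): [2.79, 2.79, 3.14, 3.14, 3.14, 3.14].

INTERFACE

Orientations are given as a rotation vector (axis times angle).
In Python, from plant import observe, grab_frame, camera_params, hand_in, grip_depth gives the robot as it stands.
- The arm moves only by the shell command python3 -m jog 'ROWS' [FORCE]. ROWS is a JSON object whose one key "moves" holds a list of rows, each an object with "offset": the shift along the tool's x, y, z in units of 30 mm (1.0 is 30 mm), a list of three; "delta_rot": the turn, a rotation vector about the tool's x, y, z in units of 5 degrees (1.0 is 5 degrees), a list of three; "hand": the opening, from -1 (shut) to 1 (fully open). A call has 1 to 12 rows; each row shifts and turns the commanded pose from where the row before left it, along the tool's axes as they then stand; what a row does not reach is not made up. A row lasts 1/12 s, in which the tool goes at most 41.7 mm and 7.16 degrees, less where a joint would pass 70% of its speed; a pose out of reach is approached as far as the arm can. A call is refused whole if a number of a shift passes 1 or a number of a turn 1, either way. A call with a gripper value outside its range is refused whole. The fingers move at their own pace and stop on an object; FORCE is the grip in N (left out, the last holds). Time passes only in rows, so rows that do not move let the fingers close. It gives the time, the measured TCP pose, the force, the opening and the grip force at its end, in the units of the state.
- observe(): the state, without advancing time (a new reading comes with each control period).
- grab_frame(name): name is "side" or "top"; returns the picture (384x512x3 uint8, red, green, blue); there is no depth.
- camera_params(name): a dict with "mtx" (3x3 intrinsics, pixels), "eye" and "rotation" of the camera in the world. Camera axes: x right, y down, z forward; pixel columns grow to the right and rows downward; lengths in m; the calibration is good to about 2 mm. A picture is of the moment at which its call begins. camera_params takes no time and is no camera call.
- hand_in(): hands the job in; it is judged then, once.
The state is a dict: "clock": time; "q": joint angles; "qd": joint speeds; "joint_efforts": joint torques, N m; "tcp_pos": TCP position; "ee_rot": TCP orientation; "ft_force": force on the tool from outside, world axes, zero at the start; "wrist_torque": the same for the moment, N m; "opening": finger opening in m; "grasp_force": force on a finger pad.
Only numpy, scipy, OpenCV 4.12 (cv2) and the standard library are available. Lean on these libraries where they do the work, as an engineer would, in place of code of your own. Each camera call takes 0.05 s, during which the arm holds its last target. There are 200 camera calls.

## Working session

There is one attempt and no reset: what is moved stays moved. The work goes in short steps, Python scripts to look and compute and a shell command to move; the robot and the scene stay as the last step left them, time stands still between calls to the robot, and variables do not carry over. Pictures are saved under pics/ and viewed, at most 10 in all, crops included, and the job is handed in when it is done.

```bash
mkdir -p pics; ls; python3 - <<'E'
from plant import *
import cv2,numpy as np
for n in("side","top"):
    cv2.imwrite(f"pics/{n}0.png",cv2.resize(grab_frame(n),(800,600),interpolation=cv2.INTER_CUBIC)[:,:,::-1]); print(n,camera_params(n))
print(observe(),grip_depth)
E
```

```text
pics
side {'mtx': array([[385.63701779,   0.        , 255.35017015],
       [  0.        , 385.63701779, 195.1782464 ],
       [  0.        ,   0.        ,   1.        ]]), 'eye': array([ 0.22407782, -0.7504144 ,  0.93279708]), 'rotation': array([-2.35757905,  0.38224739, -0.17612155])}
top {'mtx': array([[417.29684166,   0.        , 254.25107287],
       [  0.        , 417.29684166, 190.46740959],
       [  0.        ,   0.        ,   1.        ]]), 'eye': array([ 0.42449382, -0.01873955,  1.43247198]), 'rotation': array([-2.21149746,  2.15387989, -0.03161779])}
{'clock': 0.1, 'q': array([-1.23307834e+00,  8.78997750e-02,  1.37213762e+00,  2.36987783e-05,
        1.68359737e+00, -1.03119832e-01]), 'qd': array([-0.00068244, -0.00223777, -0.00426612, -0.00070026,  0.00034919,
        0.00010699]), 'joint_efforts': array([ 3.17635495e-03, -3.53011608e+01, -3.14221179e+01, -9.04982755e-07,
        7.94397929e-03, -5.78595518e-06]), 'tcp_pos': array([ 0.23452466, -0.49698809,  0.23022847]), 'ee_rot': array([-3.06360217e+00, -6.86432871e-01,  3.38444101e-04]), 'ft_force': array([0.90932646, 0.36783705, 0.06173537]), 'wrist_torque': array([-0.01854232,  0.00945481,  0.01965222]), 'grasp_force': 0.0, 'opening': 0.08520562039019462} 0.0187
```

View pics/side0.png

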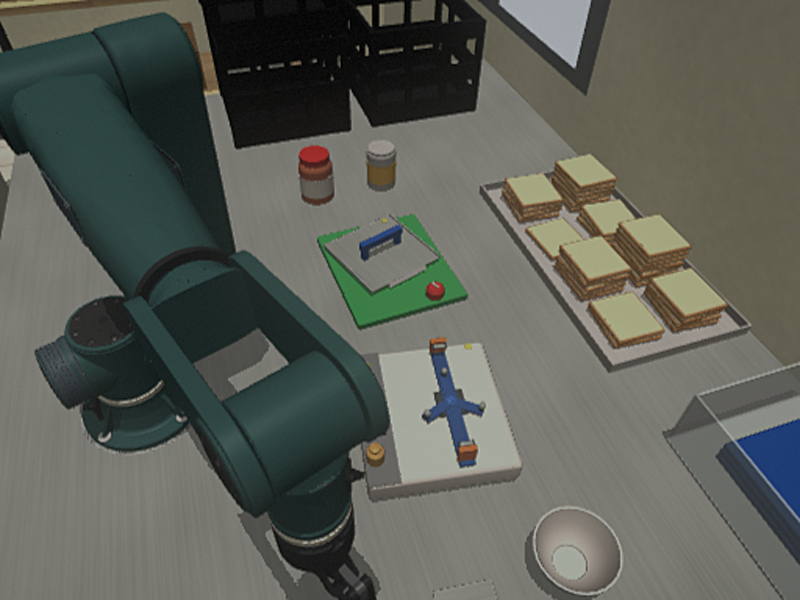

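View pics/top0.png

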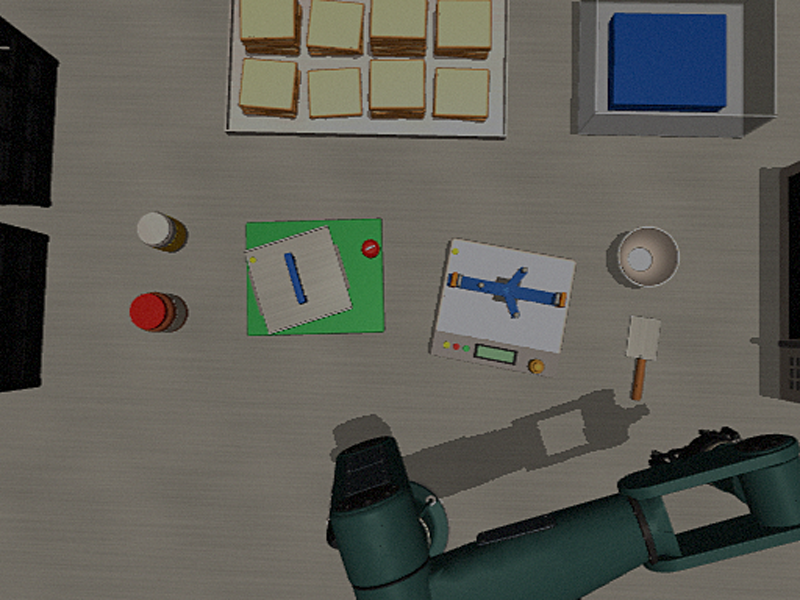

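The side view shows the platter on the board, its bar at about (380,241), and the scale with its carrier at about (452,402). In the top view the bar is at (295,278), the platter's yellow dot at (253,259), the catches at (455,281) and (561,300), and the scale's dot at (455,251).

```bash
cat > h.py <<'E'
from plant import *
import cv2,numpy as np
from scipy.spatial.transform import Rotation as R
def cam(n):
    c=camera_params(n); return c['mtx'],c['eye'],R.from_rotvec(c['rotation']).as_matrix()
def ray(n,p):
    K,e,M=cam(n); d=M@np.linalg.solve(K,[p[0],p[1],1.]); return e,d/np.linalg.norm(d)
def plane(n,p,z):
    e,d=ray(n,p); return e+d*(z-e[2])/d[2]
def tri(p,q):
    a,u=ray('top',p); b,v=ray('side',q)
    s=np.linalg.lstsq(np.c_[u,-v],b-a,rcond=None)[0]
    x,y=a+s[0]*u,b+s[1]*v; return (x+y)/2,np.linalg.norm(x-y)
def proj(n,X):
    K,e,M=cam(n); c=K@(M.T@(np.array(X)-e)); return c[:2]/c[2]
def blobs(im,lo,hi,box,amin=8):
    h=cv2.cvtColor(im,cv2.COLOR_RGB2HSV); m=cv2.inRange(h,np.array(lo),np.array(hi))
    k=np.zeros_like(m); x0,y0,x1,y1=box; k[y0:y1,x0:x1]=m[y0:y1,x0:x1]
    n,l,s,c=cv2.connectedComponentsWithStats(k)
    out=[]
    for i in range(1,n):
        if s[i,4]>=amin:
            out.append((s[i,4],c[i].round(2),cv2.minAreaRect(np.argwhere(l==i)[:,::-1].astype(np.float32))))
    return out
E
python3 - <<'E'
from h import *
t=grab_frame('top');s=grab_frame('side')
cv2.imwrite('pics/t.npy.png',t[:,:,::-1]);cv2.imwrite('pics/s.npy.png',s[:,:,::-1])
for n,im,b1,b2 in(('top',t,(155,130,240,220),(270,140,375,250)),('side',s,(200,135,300,190),(230,210,340,320))):
    print(n)
    for nm,lo,hi in(('blue',(100,120,40),(125,255,255)),('orange',(5,120,80),(18,255,255)),('yellow',(22,100,100),(35,255,255)),('green',(45,100,50),(80,255,255))):
        for b in(b1,b2):
            for o in blobs(im,lo,hi,b,4 if nm=='yellow' else 8): print(nm,o)
c=np.vstack([cv2.resize(t[140:245,270:375],(600,600),interpolation=cv2.INTER_CUBIC)])
d=cv2.resize(s[210:320,230:340],(600,600),interpolation=cv2.INTER_CUBIC)
cv2.imwrite('pics/c1.png',cv2.resize(np.hstack([c,d]),(800,400))[:,:,::-1])
print(proj('top',[.5,0,0]),proj('top',[.5,.1,0]))
E
```

```text
top
blue (np.int32(147), array([188.32, 177.48]), ((188.3623809814453, 177.5413055419922), (32.85344314575195, 4.406001091003418), 73.3007583618164))
blue (np.int32(589), array([325.87, 185.71]), ((325.2199401855469, 187.35623168945312), (29.799915313720703, 58.58604431152344), 80.78897094726562))
blue (np.int32(13), array([287.15, 178.62]), ((287.19232177734375, 178.53846740722656), (1.3728129863739014, 7.2562971115112305), 11.309932708740234))
orange (np.int32(27), array([290.44, 178.15]), ((290.5, 178.0), (8.0, 3.0), 90.0))
orange (np.int32(22), array([360.05, 190.86]), ((359.9706115722656, 191.11764526367188), (2.425356149673462, 8.48874568939209), 14.03624439239502))
orange (np.int32(42), array([343.12, 233.74]), ((343.0, 234.0), (8.0, 8.0), 90.0))
yellow (np.int32(13), array([161.46, 165.85]), ((161.5, 165.5), (3.0, 3.0), 90.0))
yellow (np.int32(14), array([290.79, 160.43]), ((290.7000427246094, 160.4000244140625), (3.130495071411133, 3.5777084827423096), 63.43495178222656))
yellow (np.int32(14), array([285.5 , 220.29]), ((285.5, 220.5), (3.0, 3.0), 90.0))
yellow (np.int32(6), 
[... 1182 characters left out ...]
(10.0, 10.0), 90.0))
orange (np.int32(92), array([299.  , 289.03]), ((298.9085388183594, 289.1767883300781), (8.282365798950195, 12.81005859375), 83.6598129272461))
yellow (np.int32(6), array([245.5 , 140.67]), ((245.5, 140.5), (3.0, 1.0), -0.0))
yellow (np.int32(11), array([299.36, 221.09]), ((299.5, 221.0), (2.0, 3.0), 90.0))
yellow (np.int32(4), array([239.5, 288.5]), ((239.5, 288.5), (1.0, 1.0), 90.0))
green (np.int32(157), array([266.58, 146.28]), ((270.1991271972656, 147.98672485351562), (34.71260070800781, 8.184270858764648), 41.18592834472656))
green (np.int32(1087), array([251.47, 177.58]), ((250.5, 167.5), (43.0, 95.0), 90.0))
[259.08681635 190.57411565] [230.05654596 189.82653331]
```

View pics/c1.png

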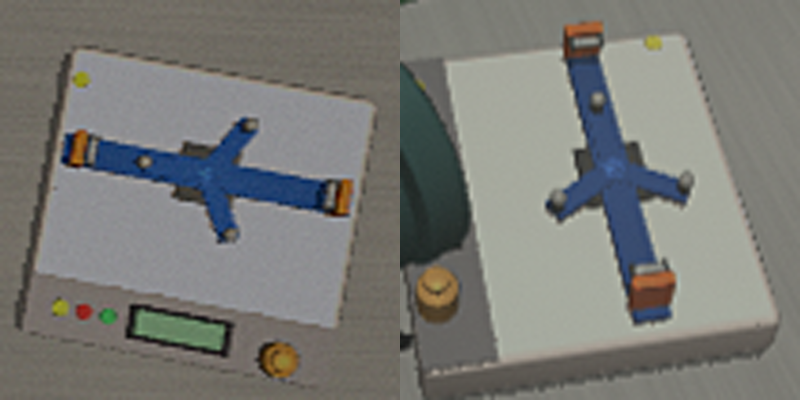

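The crops show the three balls: top crop (145,161), (250,125), (229,234); side crop (598,101), (686,182), (557,200).

```bash
python3 - <<'E'
from h import *
f=lambda a:np.array(a)
T=[f(p)/ (400/105)+[270-.4,140-.4] for p in((145,161),(250,125),(229,234))]
S=[(f(p)-[400,0])/(400/110)+[230-.4,210-.4] for p in((598,101),(686,182),(557,200))]
# refine: brightest low-saturation centroid? print both estimates
P=[]
for a,b in zip(T,S):
    x,e=tri(a,b); print('tri',x.round(4),round(e,4),'top',plane('top',a,.0755).round(4),'side',plane('side',b,.0755).round(4)); P.append([plane('top',a,.0755)[:2],plane('side',b,.0755)[:2]])
P=f(P)
for k in(0,1):
    B=P[:,k]; c=B.mean(0); ang=[np.arctan2(*(B[i]-c)[::-1])-o for i,o in enumerate(np.radians([90,-30,210]))]
    print('centre',c.round(4),np.linalg.norm(B-c,axis=1).round(4),np.degrees(np.unwrap(ang)).round(1))
o1,o2=plane('top',(290.44,178.15),.09),plane('top',(360.05,190.86),.09)
print('catch mid',(o1+o2)/2,'yaw y',np.degrees(np.arctan2(*(o1-o2)[[1,0]]))-90)
# bar
for n,c,z in(('top',(188.35,177.5),.078),('side',(242.75,150.95),.076)): print('bar',n,plane(n,c,z).round(4))
print('bartri',tri((188.35,177.5),(242.75,150.95)))
c=f((188.36,177.54)); a=np.radians(73.3); u=f((np.cos(a),np.sin(a)))*16.9
p,q=plane('top',c-u,.078),plane('top',c+u,.078); print('bar ends',p,q,np.linalg.norm(p-q),'yaw',np.degrees(np.arctan2(*(p-q)[[1,0]])))
print('dot',plane('top',(161.46,165.85),.0325))
print('scale dot',plane('top',(290.79,160.43),.053), 'weight',plane('top',(343.1,233.9),.09))
# long axis by PCA of blue bar
im=cv2.imread('pics/t.npy.png');h=cv2.cvtColor(im,cv2.COLOR_BGR2HSV);m=cv2.inRange(h,(100,120,40),(125,255,255))[130:220,155:240]
l=cv2.fitLine(np.argwhere(m)[:,::-1].astype(np.float32),cv2.DIST_L2,0,.01,.01).ravel(); q0=l[2:]+[155,130]
p,q=plane('top',q0-l[:2]*15,.078),plane('top',q0+l[:2]*15,.078); print(q0,'yaw fit',np.degrees(np.arctan2(*(p-q)[[1,0]])))
E
```

```text
tri [ 0.5276 -0.1582  0.0706] 0.0025 top [ 0.5284 -0.1581  0.0755] side [ 0.5247 -0.1612  0.0755]
tri [ 0.5612 -0.2473  0.0705] 0.0017 top [ 0.5615 -0.2468  0.0755] side [ 0.5584 -0.25    0.0755]
tri [ 0.4668 -0.2312  0.0684] 0.003 top [ 0.468  -0.2306  0.0755] side [ 0.4634 -0.2351  0.0755]
centre [ 0.5193 -0.2118] [0.0545 0.0548 0.0546] [-9.6 -9.7 -9.9]
centre [ 0.5155 -0.2154] [0.055  0.0551 0.0557] [-9.6 -8.8 -9.3]
catch mid [ 0.52029881 -0.2127997   0.09      ] yaw y -8.963324175367362
bar top [0.5327 0.2313 0.078 ]
bar side [0.5272 0.2283 0.076 ]
bartri (array([0.53105111, 0.23311246, 0.07126427]), np.float64(0.00455996058327467))
bar ends [0.58534743 0.24907174 0.078     ] [0.48005779 0.21344432 0.078     ] 0.11115404918439309 yaw 18.69455090696119
dot [0.57363045 0.33251164 0.0325    ]
scale dot [ 0.60001966 -0.10318377  0.053     ] weight [ 0.36385063 -0.27265863  0.09      ]
[188.31972885 177.47618866] yaw fit 18.857591392432518
```

```bash
cat > g.py <<'E'
import sys
from h import *
def go(x,y,z,head):
    s=observe(); A=R.from_rotvec(s['ee_rot']); a=np.radians(head)/2
    B=R.from_rotvec(np.pi*np.array([np.cos(a),np.sin(a),0])); r=np.degrees((A.inv()*B).as_rotvec())/5
    d=np.array([x,y,z])-s['tcp_pos']
    print('t',round(s['clock'],2),'tcp',s['tcp_pos'].round(4),'F',s['ft_force'].round(1),'M',s['wrist_torque'].round(2),'open',round(s['opening'],4))
    print('rot',r.round(3),'off after rot',(B.inv().apply(d)/.03).round(3),'before',(A.inv().apply(d)/.03).round(3))
if __name__=='__main__': go(*map(float,sys.argv[1:5]))
E
python3 g.py .530 .230 .15 18.8
```

```text
t 0.2 tcp [ 0.2346 -0.4971  0.2306] F [-0.2 -0.2 -0. ] M [-0.    0.06 -0.  ] open 0.0854
rot [-1.500e-02 -1.000e-03  1.292e+00] off after rot [ 17.133 -19.771   2.686] before [ 19.248 -17.715   2.713]
```

```bash
python3 -m jog '{"moves":[{"offset":[0,0,0],"delta_rot":[0,0,0.65],"hand":1},{"offset":[0,0,0],"delta_rot":[0,0,0.64],"hand":1},{"offset":[0.71,-0.82,0],"delta_rot":[0,0,0],"hand":1},{"offset":[0.71,-0.82,0],"delta_rot":[0,0,0],"hand":1},{"offset":[0.71,-0.82,0],"delta_rot":[0,0,0],"hand":1},{"offset":[0.71,-0.82,0],"delta_rot":[0,0,0],"hand":1},{"offset":[0.71,-0.82,0],"delta_rot":[0,0,0],"hand":1},{"offset":[0.71,-0.82,0],"delta_rot":[0,0,0],"hand":1},{"offset":[0.71,-0.82,0],"delta_rot":[0,0,0],"hand":1},{"offset":[0.71,-0.82,0],"delta_rot":[0,0,0],"hand":1},{"offset":[0.71,-0.82,0],"delta_rot":[0,0,0],"hand":1},{"offset":[0.71,-0.82,0],"delta_rot":[0,0,0],"hand":1}]}'
python3 -m jog '{"moves":[{"offset":[0.71,-0.82,0],"delta_rot":[0,0,0],"hand":1},{"offset":[0.71,-0.82,0],"delta_rot":[0,0,0],"hand":1},{"offset":[0.71,-0.82,0],"delta_rot":[0,0,0],"hand":1},{"offset":[0.71,-0.82,0],"delta_rot":[0,0,0],"hand":1},{"offset":[0.71,-0.82,0],"delta_rot":[0,0,0],"hand":1},{"offset":[0.71,-0.82,0],"delta_rot":[0,0,0],"hand":1},{"offset":[0.71,-0.82,0],"delta_rot":[0,0,0],"hand":1},{"offset":[0.71,-0.82,0],"delta_rot":[0,0,0],"hand":1},{"offset":[0.71,-0.82,0],"delta_rot":[0,0,0],"hand":1},{"offset":[0.71,-0.82,0],"delta_rot":[0,0,0],"hand":1},{"offset":[0.71,-0.82,0],"delta_rot":[0,0,0],"hand":1},{"offset":[0,0,0],"delta_rot":[0,0,0],"hand":1}]}'
python3 g.py .530 .230 .12 18.8
```

```text
clock: 1.2
tcp_pos: [0.3571, -0.1943, 0.2312]
ee_rot: [3.099, 0.513, 0.0]
ft_force: [0.2, 0.4, 0.9]
opening: 0.0854
grasp_force: 0.0
clock: 2.2
tcp_pos: [0.4924, 0.1404, 0.2303]
ee_rot: [-3.095, -0.522, 0.0]
ft_force: [-0.2, -1.1, -0.0]
opening: 0.0855
grasp_force: 0.0
t 2.2 tcp [0.4924 0.1404 0.2303] F [-0.2 -1.1 -0. ] M [-0.    0.05 -0.04] open 0.0855
rot [-0.031 -0.002  0.066] off after rot [ 2.148 -2.422  3.677] before [ 2.161 -2.4    3.684]
```

```bash
python3 -m jog '{"moves":[{"offset":[0.72,-0.8,0.6],"delta_rot":[-0.03,0,0.06],"hand":1},{"offset":[0.72,-0.81,0.6],"delta_rot":[0,0,0],"hand":1},{"offset":[0.71,-0.81,0.6],"delta_rot":[0,0,0],"hand":1},{"offset":[0,0,0.9],"delta_rot":[0,0,0],"hand":1},{"offset":[0,0,0.9],"delta_rot":[0,0,0],"hand":1},{"offset":[0,0,0],"delta_rot":[0,0,0],"hand":1},{"offset":[0,0,0],"delta_rot":[0,0,0],"hand":1},{"offset":[0,0,0],"delta_rot":[0,0,0],"hand":1}]}'
python3 g.py .530 .230 .05 18.8
python3 - <<'E'
from h import *
t=grab_frame('top');s=grab_frame('side')
cv2.imwrite('pics/c2.png',np.hstack([cv2.resize(t[120:230,140:250],(400,400),interpolation=2),cv2.resize(s[90:200,190:300],(400,400),interpolation=2)])[:,:,::-1])
E
```

```text
clock: 2.87
tcp_pos: [0.5303, 0.2246, 0.1248]
ee_rot: [3.098, 0.504, 0.004]
ft_force: [0.4, 0.2, 0.2]
opening: 0.0856
grasp_force: 0.0
t 2.87 tcp [0.5303 0.2246 0.1248] F [0.4 0.2 0.2] M [ 0.01 -0.01 -0.01] open 0.0856
rot [ 0.033 -0.023 -0.066] off after rot [ 0.048 -0.173  2.492] before [ 0.042 -0.181  2.491]
```

View pics/c2.png

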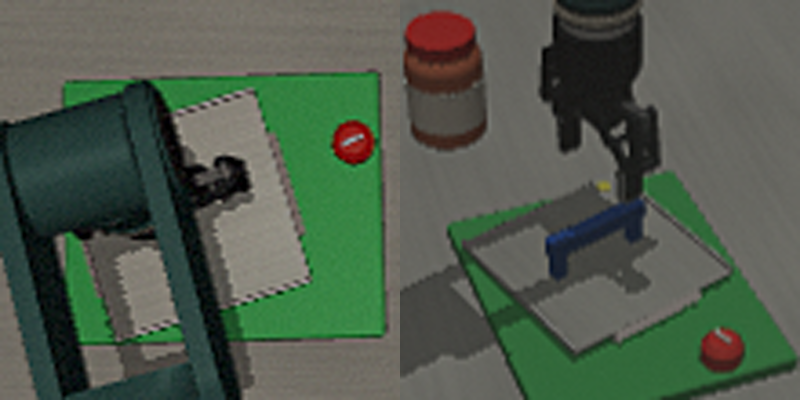

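The gripper hangs above the bar. In the side crop its finger is at (630,190), over the bar running (548,238)–(645,208), and it stays clear of the jar.

```bash
python3 -m jog '{"moves":[{"offset":[0.05,-0.17,0.4],"delta_rot":[0,0,-0.06],"hand":1},{"offset":[0,0,0.5],"delta_rot":[0,0,0],"hand":1},{"offset":[0,0,0.5],"delta_rot":[0,0,0],"hand":1},{"offset":[0,0,0.5],"delta_rot":[0,0,0],"hand":1},{"offset":[0,0,0.4],"delta_rot":[0,0,0],"hand":1},{"offset":[0,0,0],"delta_rot":[0,0,0],"hand":1},{"offset":[0,0,0],"delta_rot":[0,0,0],"hand":1},{"offset":[0,0,0],"delta_rot":[0,0,0],"hand":1}]}'
python3 g.py .530 .230 .05 18.8
```

```text
clock: 3.63
tcp_pos: [0.5302, 0.2303, 0.0552]
ee_rot: [3.097, 0.513, 0.004]
ft_force: [0.9, 0.5, -0.2]
opening: 0.0851
grasp_force: 0.0
t 3.63 tcp [0.5302 0.2303 0.0552] F [ 0.9  0.5 -0.2] M [-0.01 -0.03 -0.03] open 0.0851
rot [ 0.031 -0.022  0.001] off after rot [-0.009  0.008  0.173] before [-0.01   0.008  0.173]
```

```bash
python3 -m jog '{"moves":[{"offset":[0,0,0.17],"delta_rot":[0.03,-0.02,0],"hand":1},{"offset":[0,0,0],"delta_rot":[0,0,0],"hand":0},{"offset":[0,0,0],"delta_rot":[0,0,0],"hand":-0.5},{"offset":[0,0,0],"delta_rot":[0,0,0],"hand":-1},{"offset":[0,0,0],"delta_rot":[0,0,0],"hand":-1},{"offset":[0,0,0],"delta_rot":[0,0,0],"hand":-1},{"offset":[0,0,0],"delta_rot":[0,0,0],"hand":-1},{"offset":[0,0,0],"delta_rot":[0,0,0],"hand":-1},{"offset":[0,0,0],"delta_rot":[0,0,0],"hand":-1},{"offset":[0,0,0],"delta_rot":[0,0,0],"hand":-1},{"offset":[0,0,0],"delta_rot":[0,0,0],"hand":-1},{"offset":[0,0,0],"delta_rot":[0,0,0],"hand":-1}]}' 60
python3 g.py .530 .230 .05 18.8
```

```text
clock: 4.63
tcp_pos: [0.5297, 0.2305, 0.0496]
ee_rot: [-3.099, -0.513, 0.001]
ft_force: [-1.7, 2.3, 3.0]
opening: 0.0151
grasp_force: 61.2
t 4.63 tcp [0.5297 0.2305 0.0496] F [-1.7  2.3  3. ] M [ 0.43  0.2  -0.01] open 0.0151
rot [-0.007  0.008  0.003] off after rot [ 0.004  0.02  -0.013] before [ 0.004  0.02  -0.013]
```

Gripped, with an opening of 15.1 mm against the 16 mm bar. I'll lift straight up.

```bash
python3 -m jog '{"moves":[{"offset":[0,0,-0.2],"delta_rot":[0,0,0],"hand":-1},{"offset":[0,0,-0.4],"delta_rot":[0,0,0],"hand":-1},{"offset":[0,0,-0.6],"delta_rot":[0,0,0],"hand":-1},{"offset":[0,0,-0.8],"delta_rot":[0,0,0],"hand":-1},{"offset":[0,0,-0.8],"delta_rot":[0,0,0],"hand":-1},{"offset":[0,0,-0.8],"delta_rot":[0,0,0],"hand":-1},{"offset":[0,0,-0.8],"delta_rot":[0,0,0],"hand":-1},{"offset":[0,0,-0.6],"delta_rot":[0,0,0],"hand":-1},{"offset":[0,0,-0.2],"delta_rot":[0,0,0],"hand":-1},{"offset":[0,0,0],"delta_rot":[0,0,0],"hand":-1},{"offset":[0,0,0],"delta_rot":[0,0,0],"hand":-1},{"offset":[0,0,0],"delta_rot":[0,0,0],"hand":-1}]}' 80
python3 g.py .5175 -.2135 .200 -9.5
```

```text
clock: 5.63
tcp_pos: [0.5287, 0.2296, 0.2025]
ee_rot: [3.098, 0.513, -0.01]
ft_force: [0.3, -0.9, -5.2]
opening: 0.0144
grasp_force: 78.2
t 5.63 tcp [0.5287 0.2296 0.2025] F [ 0.3 -0.9 -5.2] M [-0.01  0.01  0.01] open 0.0144
rot [0.021 0.071 5.659] off after rot [ 2.071 14.63   0.084] before [-5.111 13.864  0.12 ]
```

```bash
python3 -m jog '{"moves":[{"offset":[0,0,0],"delta_rot":[0,0,0.4],"hand":-1},{"offset":[0,0,0],"delta_rot":[0,0,0.8],"hand":-1},{"offset":[0,0,0],"delta_rot":[0,0,0.8],"hand":-1},{"offset":[0,0,0],"delta_rot":[0,0,0.8],"hand":-1},{"offset":[0,0,0],"delta_rot":[0,0,0.8],"hand":-1},{"offset":[0,0,0],"delta_rot":[0,0,0.8],"hand":-1},{"offset":[0,0,0],"delta_rot":[0,0,0.8],"hand":-1},{"offset":[0,0,0],"delta_rot":[0.02,0.07,0.46],"hand":-1},{"offset":[0.05,0.35,0],"delta_rot":[0,0,0],"hand":-1},{"offset":[0.1,0.7,0],"delta_rot":[0,0,0],"hand":-1},{"offset":[0.1,0.7,0],"delta_rot":[0,0,0],"hand":-1},{"offset":[0.1,0.7,0],"delta_rot":[0,0,0],"hand":-1}]}'
python3 -m jog '{"moves":[{"offset":[0.1,0.7,0],"delta_rot":[0,0,0],"hand":-1},{"offset":[0.1,0.7,0],"delta_rot":[0,0,0],"hand":-1},{"offset":[0.1,0.7,0],"delta_rot":[0,0,0],"hand":-1},{"offset":[0.1,0.7,0],"delta_rot":[0,0,0],"hand":-1},{"offset":[0.1,0.7,0],"delta_rot":[0,0,0],"hand":-1},{"offset":[0.1,0.7,0],"delta_rot":[0,0,0],"hand":-1},{"offset":[0.1,0.7,0],"delta_rot":[0,0,0],"hand":-1},{"offset":[0.1,0.7,0],"delta_rot":[0,0,0],"hand":-1},{"offset":[0.1,0.7,0],"delta_rot":[0,0,0],"hand":-1},{"offset":[0.1,0.7,0],"delta_rot":[0,0,0],"hand":-1},{"offset":[0.1,0.7,0],"delta_rot":[0,0,0],"hand":-1},{"offset":[0.1,0.7,0],"delta_rot":[0,0,0],"hand":-1}]}'
python3 g.py .5175 -.2135 .200 -9.5
```

```text
clock: 6.63
tcp_pos: [0.527, 0.1543, 0.2033]
ee_rot: [3.13, -0.257, 0.002]
ft_force: [0.4, -0.3, -4.5]
opening: 0.0146
grasp_force: 78.3
clock: 7.63
tcp_pos: [0.5206, -0.1002, 0.2034]
ee_rot: [-3.13, 0.259, -0.002]
ft_force: [-0.6, -0.3, -3.9]
opening: 0.0147
grasp_force: 78.3
t 7.63 tcp [ 0.5206 -0.1002  0.2034] F [-0.6 -0.3 -3.9] M [ 0.02  0.04 -0.04] open 0.0147
rot [-0.008 -0.017  0.01 ] off after rot [0.523 3.743 0.115] before [0.519 3.744 0.113]
```

```bash
python3 -m jog '{"moves":[{"offset":[0.1,0.7,0],"delta_rot":[0,0,0],"hand":-1},{"offset":[0.1,0.7,0],"delta_rot":[0,0,0],"hand":-1},{"offset":[0.1,0.7,0],"delta_rot":[0,0,0],"hand":-1},{"offset":[0.1,0.6,0],"delta_rot":[0,0,0],"hand":-1},{"offset":[0.05,0.4,0],"delta_rot":[0,0,0],"hand":-1},{"offset":[0,0.2,0],"delta_rot":[0,0,0],"hand":-1},{"offset":[0,0,0],"delta_rot":[0,0,0],"hand":-1},{"offset":[0,0,0],"delta_rot":[0,0,0],"hand":-1},{"offset":[0,0,0],"delta_rot":[0,0,0],"hand":-1},{"offset":[0,0,0],"delta_rot":[0,0,0],"hand":-1}]}'
python3 g.py .5175 -.2135 .200 -9.5
python3 - <<'E'
from h import *
t=grab_frame('top');s=grab_frame('side')
cv2.imwrite('pics/t3.png',t[:,:,::-1]);cv2.imwrite('pics/s3.png',s[:,:,::-1])
cv2.imwrite('pics/c3.png',np.hstack([cv2.resize(t[130:250,260:380],(400,400),interpolation=2),cv2.resize(s[190:310,220:340],(400,400),interpolation=2)])[:,:,::-1])
E
```

```text
clock: 8.47
tcp_pos: [0.519, -0.1974, 0.2049]
ee_rot: [-3.13, 0.257, -0.007]
ft_force: [-0.2, 0.1, -3.2]
opening: 0.0146
grasp_force: 78.4
t 8.47 tcp [ 0.519  -0.1974  0.2049] F [-0.2  0.1 -3.2] M [-0.    0.04 -0.  ] open 0.0146
rot [-0.016 -0.051  0.019] off after rot [0.041 0.538 0.165] before [0.039 0.538 0.164]
```

View pics/c3.png

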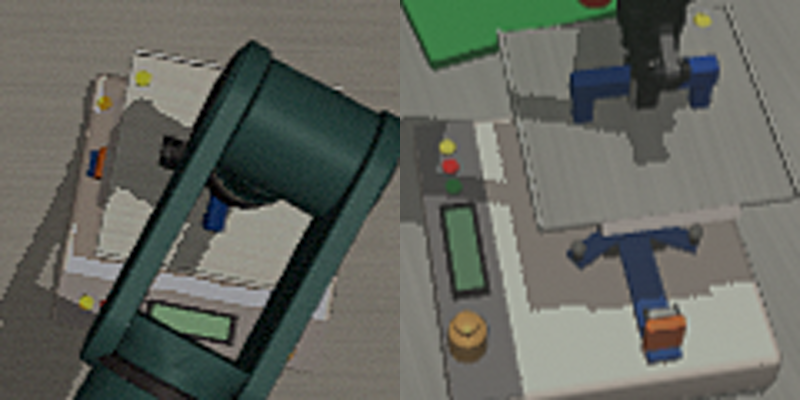

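The side crop shows the platter level above the scale, with its corners near (499,32), (727,8), (797,198) and (540,228). The arm partly hides the top view. I'll enlarge the side view to place the platter exactly.

```bash
python3 - <<'E'
import cv2
s=cv2.imread('pics/s3.png')
cv2.imwrite('pics/c4.png',cv2.convertScaleAbs(cv2.resize(s[188:264,245:345],(800,608),interpolation=cv2.INTER_CUBIC)[:600],alpha=1.4))
E
```

```text
(no output)
```

View pics/c4.png

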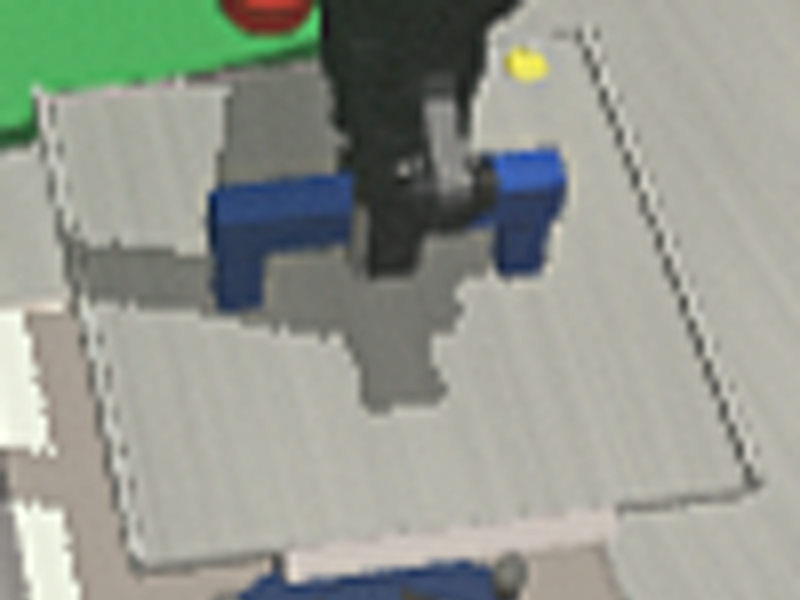

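In the crop the slab's top corners are (40,92), (585,32), (755,485) and (138,562). The bar's upper front edge runs from (212,220) to (563,184).

```bash
python3 - <<'E'
from h import *
s=observe(); u=s['tcp_pos'][2]-.0496+.018; print('underside',u)
f=lambda p:(p[0]/8-.44+245,p[1]/8-.44+188)
C=np.array([plane('side',f(p),u+.0145)[:2] for p in((40,92),(585,32),(755,485),(138,562))])
print('corners',C.round(4),'sides',[np.linalg.norm(C[i]-C[i-1]).round(4) for i in range(4)],'mean',C.mean(0).round(4))
for i,j in((1,0),(2,3)): print('yaw x',np.degrees(np.arctan2(*(C[i]-C[j])[::-1])).round(2))
for i,j in((0,3),(1,2)): print('yaw y',np.degrees(np.arctan2(*(C[i]-C[j])[::-1])).round(2)-90)
b=np.array([plane('side',f(p),u+.060)[:2] for p in((212,220),(563,184))]); d=b[1]-b[0]; L=np.linalg.norm(d); d/=L
print('bar len',L,'yaw',np.degrees(np.arctan2(d[1],d[0])),'mid axis',(b.mean(0)+.008*np.array([-d[1],d[0]])).round(4))
print('tcp',s['tcp_pos'])
E
```

```text
underside 0.1734928707139389
corners [[ 0.4455 -0.0926]
 [ 0.6291 -0.1229]
 [ 0.5972 -0.3087]
 [ 0.4144 -0.2775]] sides [np.float64(0.1875), np.float64(0.1862), np.float64(0.1886), np.float64(0.1854)] mean [ 0.5215 -0.2004]
yaw x -9.35
yaw x -9.69
yaw y -9.540000000000006
yaw y -9.769999999999996
bar len 0.10786449435470569 yaw -10.339276726320415 mid axis [ 0.519 -0.2  ]
tcp [ 0.51902957 -0.19758153  0.20509287]
```

```bash
python3 g.py .515 -.2127 .130 -9.6; python3 -m jog '{"moves":[{"offset":[-0.02,0.25,0],"delta_rot":[-0.016,-0.05,0.04],"hand":-1},{"offset":[-0.02,0.25,0.3],"delta_rot":[0,0,0],"hand":-1},{"offset":[0,0,0.5],"delta_rot":[0,0,0],"hand":-1},{"offset":[0,0,0.5],"delta_rot":[0,0,0],"hand":-1},{"offset":[0,0,0.5],"delta_rot":[0,0,0],"hand":-1},{"offset":[0,0,0.3],"delta_rot":[0,0,0],"hand":-1},{"offset":[0,0,0.2],"delta_rot":[0,0,0],"hand":-1},{"offset":[0,0,0],"delta_rot":[0,0,0],"hand":-1},{"offset":[0,0,0],"delta_rot":[0,0,0],"hand":-1},{"offset":[0,0,0],"delta_rot":[0,0,0],"hand":-1}]}'
python3 g.py .515 -.2127 .1246 -9.6
```

```text
t 8.57 tcp [ 0.519  -0.1976  0.2051] F [-0.8  0.5 -3.7] M [0.01 0.02 0.04] open 0.0148
rot [-0.012 -0.055  0.037] off after rot [-0.048  0.519  2.503] before [-0.062  0.522  2.502]
clock: 9.4
tcp_pos: [0.5158, -0.2135, 0.137]
ee_rot: [3.129, -0.265, 0.003]
ft_force: [0.9, -0.4, -4.5]
opening: 0.0149
grasp_force: 78.4
t 9.4 tcp [ 0.5158 -0.2135  0.137 ] F [ 0.9 -0.4 -4.5] M [ 0.07 -0.03 -0.03] open 0.0149
rot [ 0.013 -0.025 -0.019] off after rot [-0.031 -0.021  0.414] before [-0.032 -0.021  0.414]
```

```bash
python3 -m jog '{"moves":[{"offset":[-0.03,-0.02,0.15],"delta_rot":[0.01,-0.02,-0.02],"hand":-1},{"offset":[0,0,0.1],"delta_rot":[0,0,0],"hand":-1},{"offset":[0,0,0],"delta_rot":[0,0,0],"hand":-1},{"offset":[0,0,0],"delta_rot":[0,0,0],"hand":-1},{"offset":[0,0,0],"delta_rot":[0,0,0],"hand":-1}]}'
python3 g.py .515 -.2127 .1246 -9.6
python3 - <<'E'
import cv2
from plant import grab_frame
s=grab_frame('side')[:,:,::-1]; cv2.imwrite('pics/s5.png',s)
cv2.imwrite('pics/c5.png',cv2.convertScaleAbs(cv2.resize(s[205:307,235:345],(660,612),interpolation=cv2.INTER_CUBIC)[:600],alpha=1.4))
E
```

```text
clock: 9.82
tcp_pos: [0.5145, -0.2123, 0.1285]
ee_rot: [-3.13, 0.263, 0.002]
ft_force: [-0.2, -0.4, -5.0]
opening: 0.0145
grasp_force: 78.4
t 9.82 tcp [ 0.5145 -0.2123  0.1285] F [-0.2 -0.4 -5. ] M [0.01 0.04 0.02] open 0.0145
rot [-0.004  0.016  0.002] off after rot [0.02 0.01 0.13] before [0.02  0.011 0.13 ]
```

View pics/c5.png

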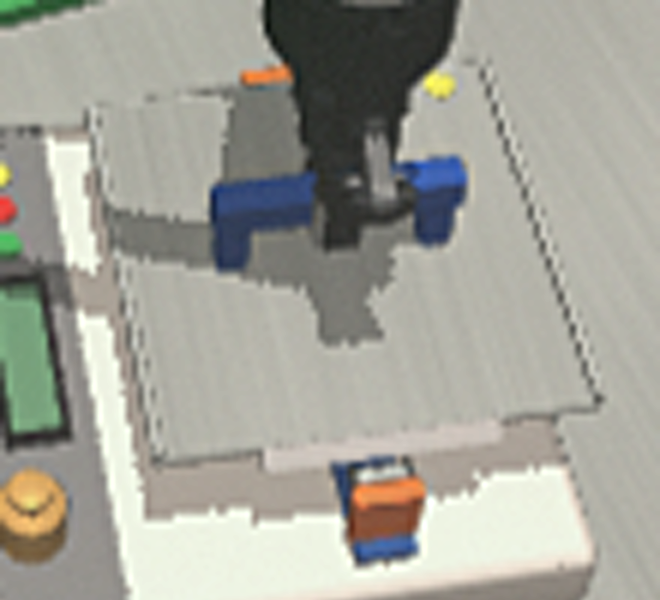

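The near bead runs (267,455)–(500,432) in the crop. The near roller is at about (383,473), its catch top at about (386,490), and the far catch top at about (267,76).

```bash
python3 - <<'E'
from h import *
s=cv2.imread('pics/s5.png'); s0=cv2.imread('pics/s.npy.png')
f=lambda p:(p[0]/6-.42+235,p[1]/6-.42+205)
u=.0969; a=np.radians(-9.6); X=np.array([np.cos(a),np.sin(a)]);Y=np.array([-X[1],X[0]])
def show(n,p,z):
    P=plane('side',p,z)[:2]; print(n,'scale-frame x,y mm rel (.5155,-.2154):',(1e3*np.array([X@(P-[.5155,-.2154]),Y@(P-[.5155,-.2154])])).round(1))
for n,p,z in(('c1',(90,105),u+.0145),('c2',(483,63),u+.0145),('c3',(600,400),u+.0145),('c4',(160,461),u+.0145),('beadL',(267,455),u+.007),('beadR',(500,432),u+.007),('barL',(214,196),u+.06),('barR',(464,168),u+.06),('roller',(383,473),.089)): show(n,f(p),z)
# far catch/near catch from first image, tops
for im,nm in((s0,'before'),(s,'now')):
    for o in blobs(im[:,:,::-1],(5,120,80),(18,255,255),(260,205,340,300)): print(nm,o[0],o[1]); show('catch',o[1],.09)
E
```

```text
c1 scale-frame x,y mm rel (.5155,-.2154): [-91.3  94.1]
c2 scale-frame x,y mm rel (.5155,-.2154): [94.7 92.4]
c3 scale-frame x,y mm rel (.5155,-.2154): [ 94.  -93.1]
c4 scale-frame x,y mm rel (.5155,-.2154): [-91.2 -94.1]
beadL scale-frame x,y mm rel (.5155,-.2154): [-46.5 -93.5]
beadR scale-frame x,y mm rel (.5155,-.2154): [ 51.  -97.3]
barL scale-frame x,y mm rel (.5155,-.2154): [-53.1   0.5]
barR scale-frame x,y mm rel (.5155,-.2154): [54.9 -0.5]
roller scale-frame x,y mm rel (.5155,-.2154): [   2.1 -100.4]
before 32 [280.  217.5]
catch scale-frame x,y mm rel (.5155,-.2154): [  0.2 115.6]
before 8 [281.25 223.75]
catch scale-frame x,y mm rel (.5155,-.2154): [-1.  92.5]
before 92 [299.   289.03]
catch scale-frame x,y mm rel (.5155,-.2154): [  -0.4 -116.4]
now 19 [278.95 217.21]
catch scale-frame x,y mm rel (.5155,-.2154): [ -2.6 117.1]
now 95 [298.94 289.18]
catch scale-frame x,y mm rel (.5155,-.2154): [  -0.6 -116.8]
```

The platter is centred within about 1.5 mm, so I'll nudge it −1 mm in x and lower it slowly.

```bash
python3 -m jog '{"moves":[{"offset":[-0.02,0.01,0.06],"delta_rot":[0,0.01,0],"hand":-1},{"offset":[0,0,0.06],"delta_rot":[0,0,0],"hand":-1},{"offset":[0,0,0.06],"delta_rot":[0,0,0],"hand":-1},{"offset":[0,0,0.05],"delta_rot":[0,0,0],"hand":-1},{"offset":[0,0,0.03],"delta_rot":[0,0,0],"hand":-1},{"offset":[0,0,0],"delta_rot":[0,0,0],"hand":-1},{"offset":[0,0,0],"delta_rot":[0,0,0],"hand":-1},{"offset":[0,0,0],"delta_rot":[0,0,0],"hand":-1}]}'
python3 g.py .515 -.2127 .1092 -9.6
```

```text
clock: 10.53
tcp_pos: [0.5138, -0.2125, 0.1207]
ee_rot: [-3.13, 0.263, 0.001]
ft_force: [0.5, 0.1, -3.6]
opening: 0.0146
grasp_force: 78.4
t 10.53 tcp [ 0.5138 -0.2125  0.1207] F [ 0.5  0.1 -3.6] M [-0.01  0.04  0.02] open 0.0146
rot [-0.004  0.006  0.001] off after rot [ 0.039 -0.001  0.382] before [ 0.04  -0.001  0.382]
```

```bash
python3 -m jog '{"moves":[{"offset":[0,0,0.04],"delta_rot":[0,0,0],"hand":-1},{"offset":[0,0,0.04],"delta_rot":[0,0,0],"hand":-1},{"offset":[0,0,0.04],"delta_rot":[0,0,0],"hand":-1},{"offset":[0,0,0],"delta_rot":[0,0,0],"hand":-1},{"offset":[0,0,0],"delta_rot":[0,0,0],"hand":-1}]}'; python3 g.py .515 -.2127 .1092 -9.6
python3 -m jog '{"moves":[{"offset":[0,0,0.04],"delta_rot":[0,0,0],"hand":-1},{"offset":[0,0,0.04],"delta_rot":[0,0,0],"hand":-1},{"offset":[0,0,0],"delta_rot":[0,0,0],"hand":-1},{"offset":[0,0,0],"delta_rot":[0,0,0],"hand":-1}]}';python3 g.py .515 -.2127 .1092 -9.6
```

```text
clock: 10.95
tcp_pos: [0.5143, -0.2121, 0.1179]
ee_rot: [-3.13, 0.262, -0.001]
ft_force: [0.5, 3.1, 0.5]
opening: 0.0148
grasp_force: 79.1
t 10.95 tcp [ 0.5143 -0.2121  0.1179] F [0.5 3.1 0.5] M [ 0.19  0.06 -0.08] open 0.0148
rot [-0.009 -0.009  0.005] off after rot [0.027 0.014 0.289] before [0.027 0.014 0.289]
clock: 11.28
tcp_pos: [0.5146, -0.213, 0.116]
ee_rot: [3.13, -0.262, 0.003]
ft_force: [0.5, 2.2, 5.4]
opening: 0.0148
grasp_force: 79.7
t 11.28 tcp [ 0.5146 -0.213   0.116 ] F [0.5 2.2 5.4] M [ 0.02  0.05 -0.01] open 0.0148
rot [ 0.008 -0.024  0.003] off after rot [ 0.012 -0.012  0.225] before [ 0.012 -0.013  0.225]
```

```bash
python3 -m jog '{"moves":[{"offset":[0,0,0.03],"delta_rot":[0,0,0],"hand":-1},{"offset":[0,0,0.03],"delta_rot":[0,0,0],"hand":-1},{"offset":[0,0,0],"delta_rot":[0,0,0],"hand":-1},{"offset":[0,0,0],"delta_rot":[0,0,0],"hand":-1}]}'; python3 g.py .515 -.2127 .1092 -9.6
python3 -m jog '{"moves":[{"offset":[0,0,0.03],"delta_rot":[0,0,0],"hand":-1},{"offset":[0,0,0.03],"delta_rot":[0,0,0],"hand":-1},{"offset":[0,0,0],"delta_rot":[0,0,0],"hand":-1},{"offset":[0,0,0],"delta_rot":[0,0,0],"hand":-1}]}';python3 g.py .515 -.2127 .1092 -9.6
```

```text
clock: 11.62
tcp_pos: [0.5148, -0.2137, 0.1147]
ee_rot: [3.128, -0.263, 0.005]
ft_force: [1.3, 1.8, 6.5]
opening: 0.0152
grasp_force: 80.0
t 11.62 tcp [ 0.5148 -0.2137  0.1147] F [1.3 1.8 6.5] M [-0.25  0.05  0.  ] open 0.0152
rot [ 0.024 -0.036 -0.002] off after rot [ 0.002 -0.035  0.183] before [ 0.002 -0.035  0.183]
clock: 11.95
tcp_pos: [0.5137, -0.212, 0.1098]
ee_rot: [-3.128, 0.263, 0.002]
ft_force: [3.2, 1.8, -3.3]
opening: 0.0147
grasp_force: 79.0
t 11.95 tcp [ 0.5137 -0.212   0.1098] F [ 3.2  1.8 -3.3] M [ 0.41 -0.71  0.1 ] open 0.0147
rot [-0.025  0.013  0.001] off after rot [0.046 0.017 0.02 ] before [0.046 0.017 0.02 ]
```

The platter dropped in: TCP 0.1098, with the force reversed. I'll press lightly and relax the sideways force to feel for the seat.

```bash
python3 -m jog '{"moves":[{"offset":[0.02,-0.01,0.02],"delta_rot":[0,0,0],"hand":-1},{"offset":[0.01,-0.01,0.02],"delta_rot":[0,0,0],"hand":-1},{"offset":[0,0,0],"delta_rot":[0,0,0],"hand":-1},{"offset":[0,0,0],"delta_rot":[0,0,0],"hand":-1}]}'; python3 g.py .515 -.2127 .1092 -9.6
```

```text
clock: 12.28
tcp_pos: [0.5144, -0.2113, 0.1089]
ee_rot: [-3.129, 0.262, 0.004]
ft_force: [1.5, 2.7, -3.9]
opening: 0.0148
grasp_force: 79.1
t 12.28 tcp [ 0.5144 -0.2113  0.1089] F [ 1.5  2.7 -3.9] M [ 0.6  -0.28  0.22] open 0.0148
rot [-0.02   0.028  0.007] off after rot [ 0.029  0.041 -0.011] before [ 0.029  0.041 -0.011]
```

```bash
python3 -m jog '{"moves":[{"offset":[0,0,0.02],"delta_rot":[0,0,0],"hand":-1},{"offset":[0,0,0.01],"delta_rot":[0,0,0],"hand":-1},{"offset":[0,0,0],"delta_rot":[0,0,0],"hand":-1},{"offset":[0,0,0],"delta_rot":[0,0,0],"hand":-1}]}'; python3 g.py .515 -.2127 .1092 -9.6
```

```text
clock: 12.62
tcp_pos: [0.5144, -0.2114, 0.1088]
ee_rot: [-3.129, 0.262, 0.002]
ft_force: [-0.3, 5.6, -1.1]
opening: 0.0144
grasp_force: 79.5
t 12.62 tcp [ 0.5144 -0.2114  0.1088] F [-0.3  5.6 -1.1] M [ 0.95 -0.01  0.31] open 0.0144
rot [-0.018  0.019  0.004] off after rot [ 0.025  0.038 -0.012] before [ 0.025  0.038 -0.012]
```

Seated: the height holds at 0.1088 while the force rises. I'll ease the remaining +y pull, add a slight push down, then open.

```bash
python3 -m jog '{"moves":[{"offset":[0,-0.03,0.02],"delta_rot":[0,0,0],"hand":-1},{"offset":[0,-0.02,0.02],"delta_rot":[0,0,0],"hand":-1},{"offset":[0,0,0],"delta_rot":[0,0,0],"hand":-1},{"offset":[0,0,0],"delta_rot":[0,0,0],"hand":-1}]}'; python3 g.py .515 -.2127 .1092 -9.6
```

```text
clock: 12.95
tcp_pos: [0.5147, -0.2113, 0.1086]
ee_rot: [3.129, -0.263, -0.001]
ft_force: [-4.4, 1.6, 4.6]
opening: 0.015
grasp_force: 80.4
t 12.95 tcp [ 0.5147 -0.2113  0.1086] F [-4.4  1.6  4.6] M [0.46 0.74 0.33] open 0.015
rot [ 0.013  0.008 -0.001] off after rot [ 0.018  0.045 -0.019] before [ 0.018  0.045 -0.019]
```

```bash
python3 -m jog '{"moves":[{"offset":[-0.01,0,0],"delta_rot":[0,0,0],"hand":-1},{"offset":[0,0,0],"delta_rot":[0,0,0],"hand":-1},{"offset":[0,0,0],"delta_rot":[0,0,0],"hand":-1},{"offset":[0,0,0],"delta_rot":[0,0,0],"hand":-0.5},{"offset":[0,0,0],"delta_rot":[0,0,0],"hand":-0.2},{"offset":[0,0,0],"delta_rot":[0,0,0],"hand":0.2},{"offset":[0,0,0],"delta_rot":[0,0,0],"hand":0.5},{"offset":[0,0,0],"delta_rot":[0,0,0],"hand":0.5},{"offset":[0,0,0],"delta_rot":[0,0,0],"hand":0.5}]}' 20; python3 g.py .515 -.2127 .1092 -9.6
```

```text
clock: 13.7
tcp_pos: [0.5148, -0.2107, 0.1075]
ee_rot: [-3.13, 0.263, 0.001]
ft_force: [0.1, -0.3, -0.0]
opening: 0.0644
grasp_force: 0.0
t 13.7 tcp [ 0.5148 -0.2107  0.1075] F [ 0.1 -0.3 -0. ] M [-0.01 -0.04 -0.  ] open 0.0644
rot [-0.003  0.007 -0.001] off after rot [ 0.018  0.065 -0.055] before [ 0.018  0.065 -0.055]
```

```bash
python3 -m jog '{"moves":[{"offset":[0,0,-0.2],"delta_rot":[0,0,0],"hand":0.5},{"offset":[0,0,-0.4],"delta_rot":[0,0,0],"hand":0.5},{"offset":[0,0,-0.7],"delta_rot":[0,0,0],"hand":0.5},{"offset":[0,0,-1],"delta_rot":[0,0,0],"hand":0.5},{"offset":[0,0,-1],"delta_rot":[0,0,0],"hand":0.5},{"offset":[0,0,-1],"delta_rot":[0,0,0],"hand":0.5},{"offset":[-0.5,-0.5,-0.7],"delta_rot":[0,0,0],"hand":0.5},{"offset":[-0.5,-0.9,0],"delta_rot":[0,0,0],"hand":0.5},{"offset":[-0.5,-0.9,0],"delta_rot":[0,0,0],"hand":0.5},{"offset":[-0.5,-0.9,0],"delta_rot":[0,0,0],"hand":0.5},{"offset":[-0.5,-0.9,0],"delta_rot":[0,0,0],"hand":0.5},{"offset":[-0.3,-0.9,0],"delta_rot":[0,0,0],"hand":0.5}]}'
python3 -m jog '{"moves":[{"offset":[-0.2,-0.9,0],"delta_rot":[0,0,0],"hand":0.5},{"offset":[0,-0.9,0],"delta_rot":[0,0,0],"hand":0.5},{"offset":[0,-0.9,0],"delta_rot":[0,0,0],"hand":0.5},{"offset":[0,-0.9,0],"delta_rot":[0,0,0],"hand":0.5},{"offset":[0,-0.5,0],"delta_rot":[0,0,0],"hand":0.5},{"offset":[0,0,0],"delta_rot":[0,0,0],"hand":0.5},{"offset":[0,0,0],"delta_rot":[0,0,0],"hand":0.5}]}'
python3 - <<'E'
from h import *
t=grab_frame('top');s=grab_frame('side')
cv2.imwrite('pics/t6.png',t[:,:,::-1]);cv2.imwrite('pics/s6.png',s[:,:,::-1])
cv2.imwrite('pics/c6.png',cv2.convertScaleAbs(np.hstack([cv2.resize(t[140:245,270:375],(400,400),interpolation=2),cv2.resize(s[205:310,235:340],(400,400),interpolation=2)])[:,:,::-1],alpha=1.3))
E
```

```text
clock: 14.7
tcp_pos: [0.456, -0.0475, 0.2598]
ee_rot: [-3.13, 0.264, -0.003]
ft_force: [0.9, 0.6, 0.3]
opening: 0.064
grasp_force: 0.0
clock: 15.28
tcp_pos: [0.4716, 0.074, 0.259]
ee_rot: [-3.131, 0.26, -0.001]
ft_force: [0.1, -0.1, 0.2]
opening: 0.0641
grasp_force: 0.0
```

View pics/c6.png

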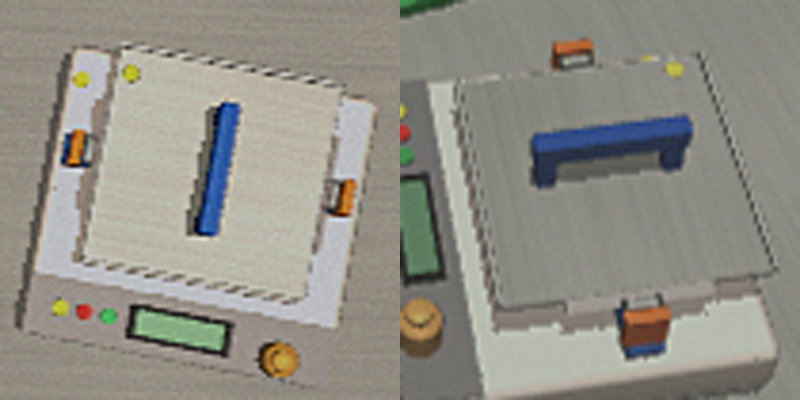

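The top crop shows the platter between both catches, the two yellow dots facing each other at (131,73) and (81,78), and the bar pointing to the console. The side crop shows it level. I'll check this with numbers.

```bash
python3 - <<'E'
from h import *
k=400/105; a=np.radians(-9.6); X=np.array([np.cos(a),np.sin(a)]);Y=np.array([-X[1],X[0]])
def sh(n,p,z,c): P=plane(n,p,z)[:2]-c; return (1e3*np.array([X@P,Y@P])).round(1)
T=[(p[0]/k-.4+270,p[1]/k-.4+140) for p in((122,45),(343,97),(303,302),(82,262))]
S=[((p[0]-400)/k-.4+235,p[1]/k-.4+205) for p in((459,78),(700,55),(776,270),(497,305))]
for z in(.0921,.0955): print(z,'top mean',np.mean([sh('top',p,z,[.5193,-.2118]) for p in T],0),'side mean',np.mean([sh('side',p,z,[.5155,-.2154]) for p in S],0))
for n,i in(('top',(0,3,2,1)),): pass
# T order: (+x+y),(+x-y),(-x-y),(-x+y); S order: (-x+y),(+x+y),(+x-y),(-x-y)
for t,s in((0,1),(1,2),(2,3),(3,0)):
    x,e=tri(T[t],S[s]); print(x.round(4),round(e,4))
for n,f0,f1,box in(('top','t.npy','t6',(270,140,375,250)),('side','s.npy','s6',(230,205,340,320))):
    for f in(f0,f1):
        im=cv2.imread(f'pics/{f}.png')[:,:,::-1]
        print(n,f,[(int(o[0]),o[1].tolist()) for o in blobs(im,(5,120,80),(18,255,255),box)])
im=cv2.imread('pics/t6.png')[:,:,::-1]
for o in blobs(im,(100,120,40),(125,255,255),(300,150,345,220)): print('bar',o,sh('top',o[1],.1366,[.5193,-.2118]))
im=cv2.imread('pics/s6.png')[:,:,::-1]
for o in blobs(im,(100,120,40),(125,255,255),(265,230,320,262)): print('bar side',o)
E
```

```text
0.0921 top mean [-3.175 -1.875] side mean [1.1 2.2]
0.0955 top mean [-3.45  -1.425] side mean [ 0.3  -0.15]
[ 0.6251 -0.1351  0.0882] 0.0012
[ 0.5884 -0.3228  0.0936] 0.007
[ 0.4104 -0.2902  0.0917] 0.0038
[ 0.442  -0.1055  0.0958] 0.0027
top t.npy [(27, [290.44, 178.15]), (22, [360.05, 190.86]), (42, [343.12, 233.74])]
top t6 [(27, [289.67, 177.89]), (29, [360.83, 191.31]), (42, [343.0, 233.93])]
side s.npy [(32, [280.0, 217.5]), (8, [281.25, 223.75]), (82, [239.77, 289.0]), (92, [299.0, 289.03])]
side s6 [(29, [279.76, 216.72]), (79, [239.94, 288.85]), (57, [298.67, 288.72])]
bar (np.int32(179), array([326.71, 184.01]), ((326.6920471191406, 183.9440155029297), (5.098235130310059, 34.88266372680664), 10.30484676361084)) [-0.9  0.8]
bar side (np.int32(202), array([290.03, 240.  ]), ((290.31903076171875, 240.00680541992188), (4.903502941131592, 41.303741455078125), 83.0887680053711))
```

```bash
python3 -c "
from plant import *
print(hand_in())"
```

```text
the job is handed in; nothing more can be done
None
```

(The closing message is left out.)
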